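Shut the blue case and swing its hasp over the staple

TASK

The blue transport case is packed and ready to go: press its lid fully shut, then swing the steel hasp on the lid's front down over the staple until it lies flat against the case. Leave the orange case as it is, open and unlatched.

Things in the scene. Friction and masses are not known exactly. Their poses are not given: they have to be found in the camera images.
- blue_case: Blue case, fixed; 120 (x) x 125 (y) x 85 mm high, plus a 14 mm lid over the whole top: shut, its top is at z 99. Origin: centre of the underside; front looks to -x, z up. Lid hinge: back upper edge (x +60, z +85). Steel staple loop on the front at y 0, z 28 to 44, standing 20 mm out. Lid shut, the hasp's hinge line (along y, mid-front of the lid) is at x -64, z 92.
- blue_lid (a joint): Lid angle of the blue case, rad: 0 fully shut, grows as its front edge rises (starts 0.3 to 0.55). Stiff hinge: the lid stays where it is left; 4 to 9 N pressed down on its top, at the middle or up to 20 mm nearer the front, shuts it.
- blue_hasp (a joint): Angle of the blue case's steel hasp leaf to its lid, rad: 0 hangs straight down, flat on the front, staple through its slot; 1.57 stands straight out from the front (starts 1.1 to 1.7). Stiff: stays where left; 1 to 3 N turns it. Leaf 28 mm wide, 3 thick, 75 long from its hinge; slot from 46 to 66, so push on the plain part above the staple.
- orange_hasp_end (a point): Middle of the free end of the hasp of the other case, an orange one of the same build, also open; to be left alone.
Mind the look-alikes: they are no part of the job. Of the things that look like the blue_case, the larger one is meant.

How it is judged:
On the way, in this order (a step that is already met when the one before it is completed fails the run):
1. the blue case's lid is pressed shut while its hasp still stands open (value of joint blue_lid below 0.06 rad and value of joint blue_hasp above 0.4 rad), for 0.2 s.
2. its hasp is swung down over the staple (value of joint blue_hasp below 0.2 rad and value of joint blue_lid below 0.06 rad), for 0.2 s.
At the end, for the whole second after the job is handed in: The blue case's lid is shut (within 0.06 rad) and its hasp hangs over the staple flat against the front (within 0.2 rad, about 11 degrees), at rest (all of step 2 and velocity of joint blue_hasp below 0.1 rad/s); the robot touches nothing.
It fails at once if the orange case's lid or hasp is moved (its hasp's end shifts more than 15 mm) (distance of orange_hasp_end from where it was at the start of the episode above 0.015 m).
It also fails if it takes over 40 s, if anything falls off the work surface, if the arm or the gripper's body presses on something with over 40 N, if the wrist force passes 120 N, or if a joint passes its speed limit or range.

ROBOT

A 7-joint arm with a two-finger parallel gripper is mounted at the origin on a cart in front of the work surface, level with it; the furniture and walls round the work are solid. World frame = base frame: x ahead of the robot, y to its left, z up, the work surface at z = 0. Lengths are in m, angles in rad, forces in N, time in s.
With the tool pointing down it reaches from about 0.425 to 0.925 m from the base axis. Payload 6.8 kg.
Tool frame: the origin (TCP) lies midway between the tips of the shut fingers; the grasp point (between the pads) lies 19 mm behind it; z points along the fingers, y is the line along which they close (so a half turn about z gives the same grasp; the last joint's range is limited). The gripper opens to 85 mm and grips with 20 to 120 N. Pads are 22 mm wide; open, the fingers measure 114 mm over their backs; the gripper's body (76 mm by 85 mm) begins 54 mm behind the grasp point. The pads swing forward as they close: fully open they stand 13 mm farther back than shut.
Start: joints at [0.637, 0.477, 0.022, 1.555, -0.011, 1.109, -0.083], TCP at [0.496, -0.458, 0.231] pointing down, gripper open.
Joint ranges: [-2.96, 2.96], [-0.34, 2.1], [-1.41, 1.46], [0.24, 2.44], [-1.37, 4.51], [0.17, 1.92], [-2.96, 2.96]. Speed limits (rad/s): [2.39, 2.39, 3.14, 3.14, 3.14, 3.14, 3.14].

INTERFACE

Orientations are given as a rotation vector (axis times angle).
In Python, from bench import r gives the robot as it stands. The module is installed in compiled form; this text tells all that it offers.
- The arm moves only by the tool apply_moves, never from a script. Its argument "rows" is a list of rows, each a list of 6 numbers: the shift along the tool's x, y, z scaled (see below), then the turn, a rotation vector about the tool's x, y, z scaled (see below). A call has 1 to 5 rows; each row is the pose to reach, as a shift and turn from the pose commanded when the call began, along the tool's axes at that moment; what a row does not reach only later rows make up. The controller multiplies each number of a shift by 0.25 m and each number of a turn by 90 degrees. A row lasts 1/8 s, in which the tool goes at most 62.5 mm and 10.7 degrees, less where a joint would pass 70% of its speed; a pose out of reach is approached as far as the arm can. A call with a number of a shift or a turn outside -1 to 1 is refused whole. A call with a gripper value outside its range is refused whole. "claw" is the opening, from 0 (shut) to 1 (fully open), set as the call begins (left out, the last holds). The fingers move at their own pace and stop on an object; "newtons" is the grip in N (left out, the last holds). Time passes only in rows, so rows that repeat a pose let the fingers close. It gives the time, the measured TCP pose, the force, the opening and the grip force at its end, in the units of the state.
- r.get_obs(): the state, without advancing time (a new reading comes with each control period).
- r.grab_frame(name): name is "scene" or "top" or "wrist"; returns a dict with "pixels" (420x560x3 uint8, red, green, blue), "intrinsics" (3x3 intrinsics, pixels), "dist" ([k1, k2, p1, p2, k3] as OpenCV has them; the pictures are not rectified), "eye" and "attitude" of the camera in the world. Camera axes: x right, y up, looking along -z (the intrinsics and any distortion apply to the point x, -y, -z); pixel columns grow to the right and rows downward; lengths in m; the calibration is good to about 2 mm. A picture is of the moment at which its call begins. There is no depth.
- r.hand_in(): hands the job in; it is judged then, once.
Trained networks look in a picture, given as the dict that the camera call returned (one of the last four; its "shot" number tells which), for a name from the list of things; names that differ only in an ending like _2 or _b are one class to them, and where a whole thing is asked for, a point or a joint stands for the part that bears it (a point fixed in the world has none). Each returns a list of dicts, best first, with "conf" (0 to 1); they miss things now and then, are a little off and sometimes report something else, mostly with a low value. They report only what shows in the picture. A call takes as long as a camera call. They do not tell look-alikes from the thing itself.
- r.search_frame(picture, thing): "rect" ([left, top, width, height] in pixels, round what is visible of it).
- r.outline_of(picture, thing): "pixels" (420x560 bool, what is visible of it) and "rect" ([left, top, width, height] in pixels, round what is visible of it).
- r.landmark_of(picture, thing): "point" ([column, row] in pixels: a listed point, or the origin of a listed thing).
The state is a dict: "clock": time; "joints": joint angles; "qvel": joint speeds; "tau": joint torques, N m; "tcp_pos": TCP position; "orientation": TCP orientation; "contact_force": force on the tool from outside, world axes, zero at the start; "moment": the same for the moment, N m; "grip_width": finger opening in m; "gripper_force": force on a finger pad.
Only numpy, scipy, OpenCV 4.12 (cv2) and the standard library are available. Lean on these libraries where they do the work, as an engineer would, in place of code of your own. Each camera call takes 0.05 s, during which the arm holds its last target. There are 200 camera calls.

## Working session

There is one attempt and no reset: what is moved stays moved. The work goes in short steps, Python scripts to look and compute and a tool call to move; the robot and the scene stay as the last step left them, time stands still between calls to the robot, and variables do not carry over. Pictures are saved under pics/ and viewed, at most 10 in all, crops included, and the job is handed in when it is done.

Besides the shell and the picture viewer there is one more tool, called as name([rows], argument=value, ...), one row to a line, values as JSON. apply_moves: Moves the arm, as the interface text tells. Its arguments: {"type":"object","properties":{"rows":{"type":"array","items":{"type":"array","items":{"type":"number"}}},"claw":{"type":"number"},"newtons":{"type":"number"}},"required":["rows"]}

```bash
mkdir -p pics; cat > h.py <<'E'
import numpy as np, cv2
from scipy.spatial.transform import Rotation as R
from bench import r
def grab(n, save=None):
    f=r.grab_frame(n)
    if save: cv2.imwrite('pics/'+save, np.asarray(f['pixels'])[:,:,::-1])
    return f
def att(f):
    a=np.asarray(f['attitude'],float)
    return a if a.shape==(3,3) else R.from_rotvec(a).as_matrix()
def proj(f,P):
    A=att(f); P=np.atleast_2d(P); c=(P-np.asarray(f['eye']))@A
    c=c*[1,-1,-1]
    return cv2.projectPoints(c,np.zeros(3),np.zeros(3),np.asarray(f['intrinsics'],float),np.asarray(f['dist'],float))[0][:,0]
def onz(f,px,z):
    u=cv2.undistortPoints(np.array([[px]],float),np.asarray(f['intrinsics'],float),np.asarray(f['dist'],float))[0,0]
    d=att(f)@np.array([u[0],-u[1],-1]); e=np.asarray(f['eye'])
    return e+d*(z-e[2])/d[2]
E
python3 - <<'E'
from h import *
s=r.get_obs(); print(s['tcp_pos'],s['orientation'],s['contact_force'])
ims=[]
for n in ['scene','top']:
    f=grab(n,n+'1.png'); print(n,f['eye'],f['attitude'])
    for t in ['blue_case','blue_hasp','blue_lid','orange_hasp_end']:
        print(t,[(np.round(d['rect']),round(d['conf'],2)) for d in r.search_frame(f,t)],[(np.round(d['point']),round(d['conf'],2)) for d in r.landmark_of(f,t)] if t in('blue_case','orange_hasp_end') else '')
    ims.append(np.asarray(f['pixels'])[:,:,::-1])
E
```

```text
[ 0.49573528 -0.45723228  0.2303146 ] [-2.87603149e+00 -1.26003708e+00  1.37875625e-03] [ 0.78618736  0.17297423 -0.1910542 ]
scene [0.03687095 0.50253548 0.78569408] [ 0.45257176 -0.81011116 -2.04862333]
blue_case [(array([301., 121.,  79.,  61.]), 0.94), (array([246., 148.,  41.,  44.]), 0.83)] [(array([264., 180.]), 0.85), (array([331., 165.]), 0.58)]
blue_hasp [(array([350., 126.,  30.,  11.]), 0.77), (array([276., 168.,   5.,  12.]), 0.37)] 
blue_lid [(array([302., 116.,  76.,  30.]), 0.95), (array([244., 150.,  41.,  26.]), 0.88)] 
orange_hasp_end [(array([207., 246.,  29.,  25.]), 0.85)] [(array([233., 270.]), 0.56)]
top [0.18235994 0.13636347 0.95700799] [ 0.32695346 -0.357286   -1.59191343]
blue_case [(array([275., 138.,  46.,  45.]), 0.87), (array([333., 137.,  74.,  70.]), 0.68)] [(array([360., 180.]), 0.94), (array([294., 164.]), 0.63)]
blue_hasp [(array([380., 171.,  30.,  21.]), 0.59)] 
blue_lid [(array([279., 136.,  38.,  40.]), 0.8), (array([339., 136.,  65.,  57.]), 0.78)] 
orange_hasp_end [(array([176., 223.,  16.,  33.]), 0.55)] [(array([184., 254.]), 0.95)]
```

View pics/scene1.png

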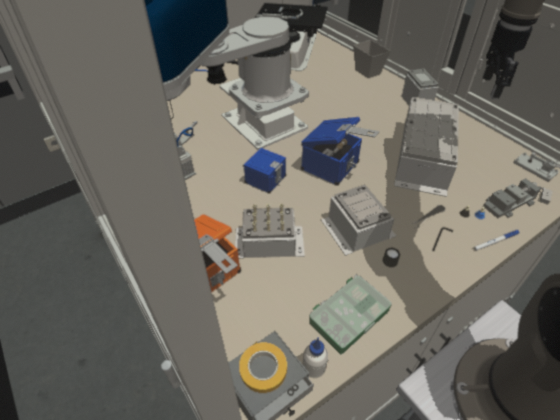

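View pics/top1.png

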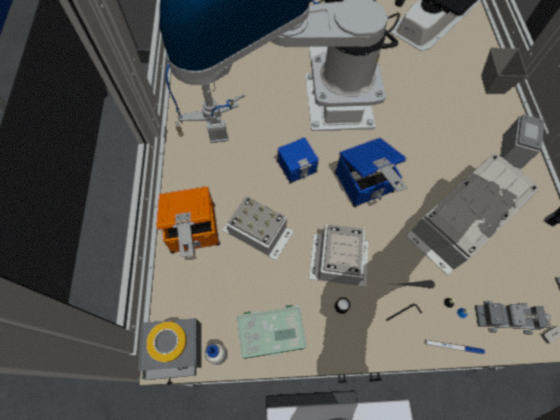

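Two candidates resemble the blue case. One is the small one at top (297,160) / scene (265,170), which is shut. The other is the large one at top (370,172) / scene (333,150), which is open with its hasp out. The larger one fits the description, so I'll confirm it in an enlarged crop.

```bash
python3 - <<'E'
import cv2,numpy as np
a=cv2.imread('pics/scene1.png')[105:195,235:395]; b=cv2.imread('pics/top1.png')[125:215,265:425]
def up(i,x0,y0):
    o=cv2.resize(i,None,fx=5,fy=3.33*1.5,interpolation=cv2.INTER_CUBIC)[:,:]
    o=cv2.resize(i,(533,300),interpolation=cv2.INTER_CUBIC) if 0 else cv2.resize(i,(800,450),interpolation=cv2.INTER_CUBIC)
    return o
a=cv2.imread('pics/scene1.png')[110:190,295:385]; b=cv2.imread('pics/top1.png')[130:210,325:415]
S=4.4
o=[]
for i,x0,y0 in((a,295,110),(b,325,130)):
    k=cv2.resize(i,(396,352),interpolation=cv2.INTER_CUBIC)
    for t in range(0,90,10):
        cv2.putText(k,str(x0+t),(int(t*S),8),0,.3,(0,0,255),1); cv2.line(k,(int(t*S),10),(int(t*S),16),(0,0,255),1)
    for t in range(0,80,10):
        cv2.putText(k,str(y0+t),(0,int(t*S)+4),0,.3,(0,255,255),1);cv2.line(k,(22,int(t*S)),(28,int(t*S)),(0,255,255),1)
    o.append(k)
cv2.imwrite('pics/crop1.png',np.hstack(o))
E
```

```text
(no output)
```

View pics/crop1.png

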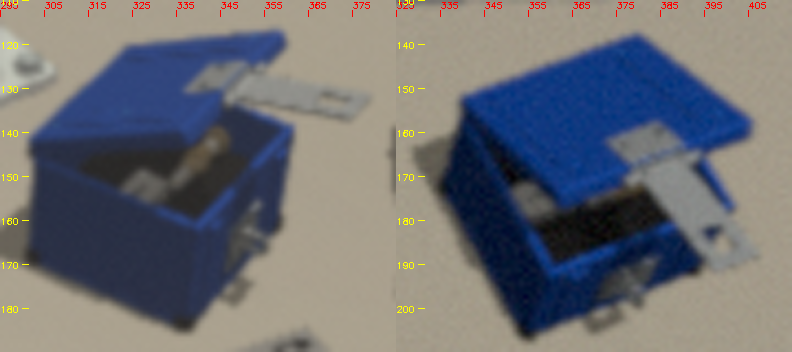

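The crop confirms it. The larger case is open, with its hasp standing out towards the lower right (-x, -y). Its lower front corner is at top (354,206) / scene (337,184). Next I'll fit a pose model to the corners in both pictures.

```bash
cat > fit.py <<'E'
from h import *
from scipy.optimize import least_squares
def model(p,pts):
    x,y,yaw,lid,ha=p; out=[]
    for kind,q in pts:
        q=np.array(q,float)
        if kind=='h': # q=(dist,y,off) on hasp leaf; ha=0 down, 1.57 out(-x)
            d=q[0]; q=np.array([-64-d*np.sin(ha),q[1],92-d*np.cos(ha)]); kind='l'
        if kind=='l':
            v=q-[60,0,85]; c,s=np.cos(lid),np.sin(lid)
            q=np.array([v[0]*c+v[2]*s,v[1],-v[0]*s+v[2]*c])+[60,0,85]
        q=q/1000; c,s=np.cos(yaw),np.sin(yaw)
        out.append([x+c*q[0]-s*q[1],y+s*q[0]+c*q[1],q[2]])
    return np.array(out)
E
python3 - <<'E'
from fit import *
T=[('c',(-60,62.5,0),354.3,206.1),('c',(-60,-62.5,0),394.1,190.9),('c',(-60,62.5,85),359.3,190.9),('l',(60,62.5,99),340.2,152),('l',(60,-62.5,99),380.5,138),('l',(-60,-62.5,99),405.9,158.4),('h',(75,14),398.2,190.9),('h',(75,-14),407,188)]
S=[('c',(-60,62.5,0),337.5,184.5),('c',(-60,-62.5,0),358.6,162.7),('c',(60,62.5,0),302.5,168),('c',(-60,62.5,85),340.5,161.8),('c',(-60,-62.5,85),361.4,138.9),('c',(60,62.5,85),303,144),('l',(-60,-62.5,99),359.8,117.3),('l',(60,-62.5,99),323.9,120.7),('l',(60,62.5,99),303,141.4),('h',(75,-14),379.5,132.3),('h',(75,14),375.2,137.7)]
ft=grab('top');fs=grab('scene')
def res(p):
    return np.concatenate([(proj(f,model(p,[(k,q) for k,q,_,_ in L]))-np.array([[u,v] for *_,u,v in L])).ravel() for f,L in((ft,T),(fs,S))])
x0=onz(ft,(374,198),0); print(x0)
for yaw in(.3,-.3,.8):
    o=least_squares(res,[x0[0]+.06,x0[1],yaw,.4,1.4],loss='soft_l1'); print(np.round(o.x,4),o.cost)
print(np.round(res(o.x).reshape(-1,2),1).tolist())
P=model(o.x,[('h',(0,0)),('h',(75,0)),('l',(-10,0,99)),('l',(-60,0,99)),('c',(-60,0,36))]);print(np.round(P,3)) 
print(r.get_obs()['joints'], R.from_rotvec(r.get_obs()['orientation']).as_matrix().round(3))
E
```

```text
[ 0.65370786 -0.15917119  0.        ]
[ 0.7075 -0.1382  0.3407  0.4219  1.4001] 12.565529526228294
[ 0.7075 -0.1382  0.3407  0.4219  1.4001] 12.56552952636819
[ 0.7075 -0.1382  0.3407  0.4219  1.4001] 12.565529526226994
[[-0.6, 0.5], [-0.6, 0.5], [0.5, 1.3], [-1.4, -1.2], [-0.1, -1.8], [0.8, -0.2], [-0.9, 1.3], [0.7, 0.2], [-0.1, 0.6], [0.2, -1.5], [-1.3, 0.6], [-0.1, -0.3], [1.4, -1.1], [-0.8, 1.2], [0.8, -0.1], [0.6, -1.6], [-2.4, -0.7], [0.7, -0.5], [0.0, -0.4]]
[[ 0.66  -0.155  0.142]
 [ 0.592 -0.179  0.161]
 [ 0.709 -0.138  0.126]
 [ 0.666 -0.153  0.147]
 [ 0.651 -0.158  0.036]]
[ 0.63689872  0.47698431  0.02237568  1.55539928 -0.01153296  1.10932502
 -0.08310023] [[ 0.678  0.735  0.   ]
 [ 0.735 -0.678  0.   ]
 [ 0.     0.    -1.   ]]
```

```bash
cat >> fit.py <<'E'
POSE=[0.7075,-0.1382,0.3407,0,0]
def goto(loc,pose=POSE,yaw=True):
    """print move numbers to bring TCP to case-local mm point, tool x along local x"""
    s=r.get_obs(); A=R.from_rotvec(s['orientation']).as_matrix()
    w=model(pose,[('c',loc)])[0]; c,n=np.cos(pose[2]),np.sin(pose[2])
    G=np.array([[c,n,0],[n,-c,0],[0,0,-1.]])
    print('w',w.round(4),'shift',(A.T@(w-s['tcp_pos'])/.25).round(3),'turn',(R.from_matrix(A.T@G).as_rotvec()/(np.pi/2)).round(4))
def where(pose=POSE):
    s=r.get_obs(); c,n=np.cos(pose[2]),np.sin(pose[2]); d=s['tcp_pos']-np.array([pose[0],pose[1],0])
    print('local mm',(1000*np.array([c*d[0]+n*d[1],-n*d[0]+c*d[1],d[2]])).round(1),'F',np.round(s['contact_force'],1),'t',s['clock'],'w',s['grip_width'])
E
python3 -c "
from fit import *
goto((-3,0,210));where()"
```

```text
w [ 0.7047 -0.1392  0.21  ] shift [ 1.502 -0.251  0.085] turn [-0.     -0.      0.3088]
local mm [-305.9 -230.5  231.3] F [ 0.3  0.4 -0.5] t 0.8 w 0.08547898306761167
```

apply_moves([
  [0.25,-0.04,-0.06,0,0,0.1],
  [0.47,-0.08,-0.06,0,0,0.2],
  [0.7,-0.12,-0.06,0,0,0.309],
  [0.9,-0.15,-0.06,0,0,0.309],
  [1.0,-0.17,-0.02,0,0,0.309],
], claw=0)

```text
clock: 1.42
tcp_pos: [0.6371, -0.2409, 0.237]
orientation: [-3.094, -0.539, -0.004]
contact_force: [-0.6, -0.6, -0.4]
grip_width: 0.0001
gripper_force: 0.0
```

```bash
python3 -c "
from fit import *
goto((-3,0,200));where()"
```

```text
w [ 0.7047 -0.1392  0.2   ] shift [ 0.392 -0.291  0.149] turn [-0.0001 -0.0018  0.0028]
local mm [-100.7  -73.3  237. ] F [-0.6 -0.6 -0.4] t 1.425 w 0.00012139257689127701
```

apply_moves([
  [0.2,-0.15,0.0,0,0,0],
  [0.39,-0.29,0.05,0,0,0],
  [0.39,-0.29,0.15,0,0,0],
  [0.39,-0.29,0.15,0,0,0],
])

```text
clock: 1.92
tcp_pos: [0.7008, -0.1434, 0.1964]
orientation: [-3.095, -0.534, 0.007]
contact_force: [-0.0, -0.1, -0.4]
grip_width: 0.0
gripper_force: 0.0
```

```bash
python3 - <<'E'
from fit import *
where(); goto((-3,0,120))
f=grab('wrist'); k=np.asarray(f['pixels'])[:,:,::-1].copy()
p=[*POSE[:3],.4219,1.4]
for pts,c in(([('l',(-60,62.5,99)),('l',(-60,-62.5,99)),('l',(60,-62.5,99)),('l',(60,62.5,99))],(0,255,0)),([('h',(0,14)),('h',(0,-14)),('h',(75,-14)),('h',(75,14))],(0,0,255)),([('c',(-60,62.5,0)),('c',(-60,-62.5,0)),('c',(60,-62.5,0)),('c',(60,62.5,0))],(0,255,255))):
    cv2.polylines(k,[proj(f,model(p,pts)).astype(int)],True,c,1)
cv2.imwrite('pics/w1.png',k)
E
```

```text
local mm [ -8.1  -2.7 196.4] F [-0.  -0.1 -0.4] t 1.925 w 5.264421852137417e-06
w [ 0.7047 -0.1392  0.12  ] shift [ 0.022 -0.01   0.305] turn [-0.0012  0.0028  0.0005]
```

View pics/w1.png

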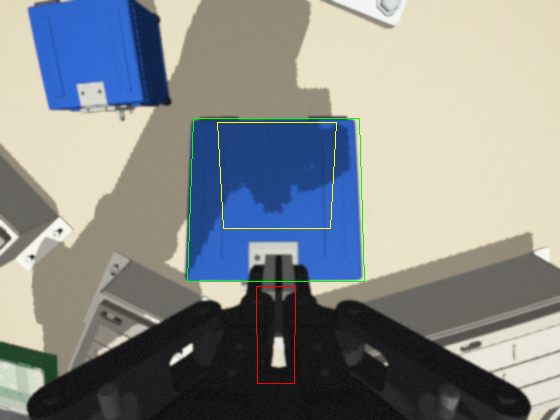

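The wrist picture shows the fitted lid outline (188–362, 118–282) lying exactly on the real lid, so the pose holds. I'll press the lid down.

apply_moves([
  [0.02,-0.01,0.15,0,0,0],
  [0.02,-0.01,0.26,0,0,0],
  [0.02,-0.01,0.3,0,0,0],
  [0.02,-0.01,0.34,0,0,0],
  [0.02,-0.01,0.37,0,0,0],
])

```text
clock: 2.6
tcp_pos: [0.7066, -0.1414, 0.1075]
orientation: [3.095, 0.53, 0.003]
contact_force: [-2.1, -0.4, 4.4]
grip_width: 0.0003
gripper_force: 2.0
```

```bash
python3 -c "
from fit import *
goto((-3,0,98));where()"
```

```text
w [ 0.7047 -0.1392  0.098 ] shift [-0.004 -0.011  0.038] turn [ 0.001  -0.0009 -0.0009]
local mm [ -1.9  -2.7 107.5] F [-2.1 -0.4  4.4] t 2.6 w 0.00025484205548298385
```

apply_moves([
  [0,0,0.015,0,0,0],
  [0,0,0.025,0,0,0],
  [0,0,0.03,0,0,0],
  [0,0,0.03,0,0,0],
])

```text
clock: 3.1
tcp_pos: [0.7061, -0.1404, 0.0992]
orientation: [3.096, 0.532, 0.0]
contact_force: [-3.2, -1.9, 4.4]
grip_width: -0.0002
gripper_force: 2.3
```

apply_moves([
  [0,0,0.008,0,0,0],
  [0,0,0.012,0,0,0],
  [0,0,0.012,0,0,0],
])

```text
clock: 3.48
tcp_pos: [0.7061, -0.1405, 0.099]
orientation: [3.096, 0.531, 0.001]
contact_force: [-8.9, -0.7, 21.2]
grip_width: -0.0001
gripper_force: 10.5
```

Force jumped to 21 N at z 99 mm, so the lid is shut. Next I'll lift and move out above the hasp.

apply_moves([
  [0,0,-0.15,0,0,0],
  [-0.1,-0.01,-0.22,0,0,0],
  [-0.3,-0.01,-0.22,0,0,0],
  [-0.44,-0.01,-0.22,0,0,0],
  [-0.44,-0.01,-0.22,0,0,0],
])

```text
clock: 4.1
tcp_pos: [0.5992, -0.1756, 0.1507]
orientation: [-3.097, -0.528, 0.002]
contact_force: [1.5, -0.1, 0.3]
grip_width: -0.0003
gripper_force: 0.0
```

```bash
python3 - <<'E'
from fit import *
where(); goto((-113,0,100))
f=grab('scene'); k=np.asarray(f['pixels'])[:,:,::-1].copy()
g=grab('top'); m=np.asarray(g['pixels'])[:,:,::-1].copy()
k=cv2.resize(k[100:190,295:395],(400,360),interpolation=cv2.INTER_CUBIC);m=cv2.resize(m[130:220,325:425],(400,360),interpolation=cv2.INTER_CUBIC)
cv2.imwrite('pics/s2.png',np.hstack([k,m]))
E
```

```text
local mm [-114.6    0.9  150.7] F [ 1.5 -0.1  0.3] t 4.1 w -0.00030922415926238034
w [ 0.601 -0.176  0.1  ] shift [0.007 0.004 0.203] turn [-0.0003  0.0008 -0.0018]
```

View pics/s2.png

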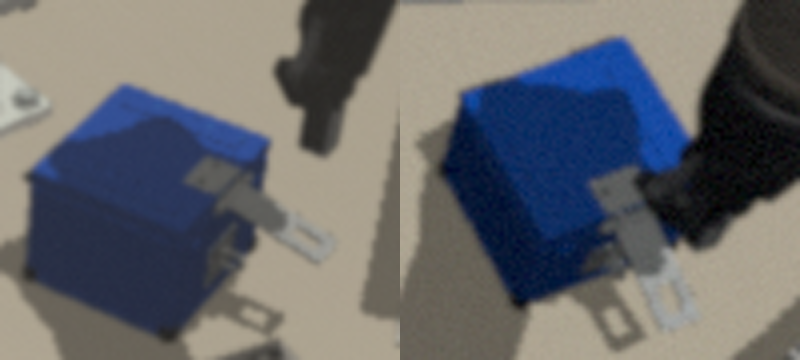

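The picture shows the blue lid shut and its hasp sticking out, ending at about (325,245) in the left crop. The fingers are over its plain part. I'll swing it down along an arc.

apply_moves([
  [0.01,0,0.15,0,0,0],
  [0.014,0,0.25,0,0,0],
  [0.027,0,0.295,0,0,0],
  [0.05,0,0.33,0,0,0],
  [0.05,0,0.33,0,0,0],
])

```text
clock: 4.82
tcp_pos: [0.6143, -0.1696, 0.0682]
orientation: [-3.096, -0.534, -0.001]
contact_force: [-0.3, -0.7, 0.2]
grip_width: 0.0001
gripper_force: 0.0
```

```bash
python3 -c "
from fit import *
where(); goto((-93.6,0,61.1)); goto((-85.4,0,57.5)); goto((-76.5,0,56))"
```

```text
local mm [-98.3   1.5  68.2] F [-0.3 -0.7  0.2] t 4.825 w 6.310080344759096e-05
w [ 0.6193 -0.1695  0.0611] shift [0.019 0.006 0.028] turn [-0.     -0.0005  0.0005]
w [ 0.627  -0.1667  0.0575] shift [0.052 0.006 0.043] turn [-0.     -0.0005  0.0005]
w [ 0.6354 -0.1638  0.056 ] shift [0.087 0.006 0.049] turn [-0.     -0.0005  0.0005]
```

apply_moves([
  [0.019,0.006,0.028,0,0,0],
  [0.035,0.006,0.037,0,0,0],
  [0.052,0.006,0.043,0,0,0],
  [0.07,0.006,0.047,0,0,0],
  [0.078,0.006,0.049,0,0,0],
])

```text
clock: 5.45
tcp_pos: [0.6324, -0.1651, 0.056]
orientation: [3.096, 0.532, 0.0]
contact_force: [-0.8, -0.3, -0.0]
grip_width: -0.0002
gripper_force: 0.5
```

```bash
python3 - <<'E'
from fit import *
where(); goto((-76.5,0,56))
k=np.asarray(grab('scene')['pixels'])[:,:,::-1];m=np.asarray(grab('top')['pixels'])[:,:,::-1]
k=cv2.resize(k[100:190,295:395],(400,360),interpolation=cv2.INTER_CUBIC);m=cv2.resize(m[130:220,325:425],(400,360),interpolation=cv2.INTER_CUBIC)
cv2.imwrite('pics/s3.png',np.hstack([k,m]))
E
```

```text
local mm [-79.8  -0.3  56. ] F [-0.8 -0.3 -0. ] t 5.45 w -0.0001696885118958906
w [ 0.6354 -0.1638  0.056 ] shift [ 0.013 -0.001 -0.   ] turn [ 0.     -0.     -0.0001]
```

View pics/s3.png

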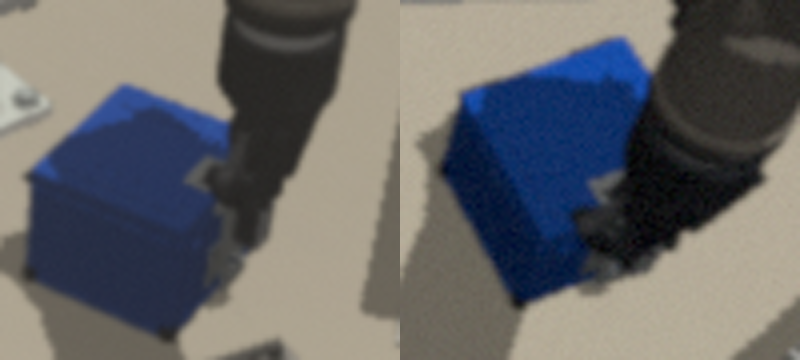

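The hasp now points down, nearly flat, at about (220,280) in the left crop. I'll push the rest of the way in small steps, watching the force.

apply_moves([
  [0.008,0,0,0,0,0],
  [0.014,0,0,0,0,0],
  [0.018,0,0,0,0,0],
  [0.018,0,0,0,0,0],
])

```text
clock: 6.05
tcp_pos: [0.6357, -0.1638, 0.0559]
orientation: [-3.096, -0.532, 0.002]
contact_force: [-4.2, -0.5, 1.1]
grip_width: -0.0002
gripper_force: 2.0
```

```bash
python3 -c "
from fit import *
where()"
```

```text
local mm [-76.3  -0.2  55.9] F [-4.2 -0.5  1.1] t 6.05 w -0.0001933355096648796
```

apply_moves([
  [0.008,0,0,0,0,0],
  [0.014,0,0,0,0,0],
  [0.014,0,0,0,0,0],
])

```text
clock: 6.42
tcp_pos: [0.6357, -0.1639, 0.0558]
orientation: [-3.096, -0.53, 0.012]
contact_force: [-14.0, -1.3, 8.8]
grip_width: 0.0002
gripper_force: 6.8
```

```bash
python3 -c "
from fit import *
where()"
```

```text
local mm [-76.3  -0.2  55.8] F [-14.   -1.3   8.8] t 6.425 w 0.0001991024919408741
```

The fingers stopped firmly at x -76.3, where a flat hasp should put them. I'll back straight out, lift, and check.

apply_moves([
  [-0.1,0,0,0,0,0],
  [-0.25,0,0,0,0,0],
  [-0.45,0,-0.1,0,0,0],
  [-0.5,0,-0.4,0,0,0],
  [-0.5,0,-0.6,0,0,0],
])

```text
clock: 7.05
tcp_pos: [0.5214, -0.2047, 0.207]
orientation: [3.096, 0.53, 0.001]
contact_force: [2.3, -0.8, -0.7]
grip_width: 0.0004
gripper_force: 0.0
```

apply_moves([
  [-0.2,0.2,-0.1,0,0,0],
  [-0.3,0.4,-0.1,0,0,0],
  [-0.3,0.4,-0.1,0,0,0],
  [-0.3,0.4,-0.1,0,0,0],
])

```text
clock: 7.55
tcp_pos: [0.4852, -0.3234, 0.2303]
orientation: [3.096, 0.531, 0.002]
contact_force: [-0.4, 0.1, 0.0]
grip_width: 0.0001
gripper_force: 0.0
```

```bash
python3 - <<'E'
from fit import *
where()
f=grab('scene');g=grab('top')
L=[('h',(75,14)),('h',(75,-14)),('l',(-60,62.5,99)),('l',(-60,-62.5,99))]
print(proj(f,model(POSE,L)).round(1).tolist())
k=np.asarray(f['pixels'])[:,:,::-1];m=np.asarray(g['pixels'])[:,:,::-1]
k=cv2.resize(k[100:190,295:395],(400,360),interpolation=cv2.INTER_CUBIC);m=cv2.resize(m[130:220,325:425],(400,360),interpolation=cv2.INTER_CUBIC)
k=np.ascontiguousarray(k);m=np.ascontiguousarray(m)
H=[('h',(75,14)),('h',(75,-14))]
for th,c in((0,(0,0,255)),(.25,(0,255,255))):
    P=[*POSE[:3],0,th]
    for u in (proj(f,model(P,H))-[295,100])*4: cv2.circle(k,tuple(int(a) for a in u),2,c,-1)
    for u in (proj(g,model(P,H))-[325,130])*4: cv2.circle(m,tuple(int(a) for a in u),2,c,-1)
cv2.imwrite('pics/s4.png',np.hstack([k,m]))
E
```

```text
local mm [-271.4 -100.3  230.3] F [-0.4  0.1  0. ] t 7.55 w 0.00012906479819360423
[[347.9, 171.5], [352.7, 166.2], [341.0, 157.4], [363.5, 133.7]]
```

View pics/s4.png

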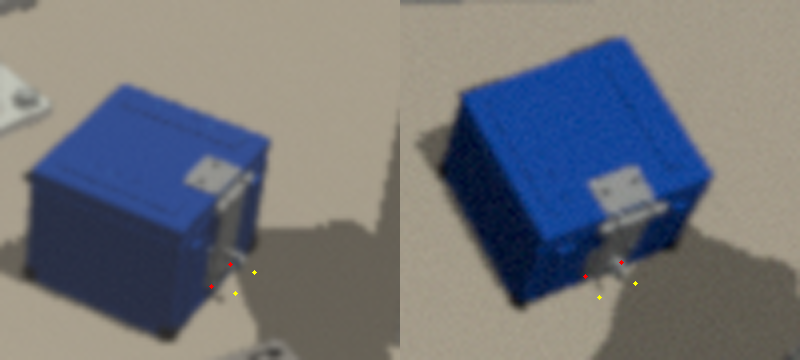

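The picture shows the lid shut and the hasp hanging flat. Its end lies on the red 0-rad markers, (212,286) and (230,264) in the left crop, clear of the yellow 0.25-rad ones. The arm is clear.

```bash
python3 -c "
from h import *
print(r.hand_in())"
```

```text
the job is handed in; nothing more can be done
None
```

I pressed the blue case's lid shut, swung its hasp flat over the staple, left the orange case untouched, and handed the job in at about 7.6 s; the hand-in returned no verdict.

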